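# Roll the bar sample onto the stage line and start the analysis

### The job

With the fingertips, push the lying aluminium bar sideways along the black rubber stage so that it rolls (rather than slides) to the white line, and leave it at rest there, parallel to the line and centred over it, fully on the rubber and clear of the fingers. Only then press the black start button on the grey box fully down and let it spring back. Never lift or carry the bar or let it roll off the stage, and leave the standing stub, the steel puck and the white jar where they are.

Things in the scene. Friction and masses are not known exactly. Their poses are not given: they have to be found in the camera images.
- bar: polished aluminium round bar, 40 mm diameter, 100 mm long, 0.34 kg (+-35 %), finger friction about 0.35, lying on the stage. Origin at its centre; x axis along the bar, y and z turn as it rolls (z up at first). Starts within 0.05 rad of parallel to the line, 75 to 115 mm to either side of it. Pushed at its axis height or a little above, it rolls; let go at 50 mm/s it stops within about 3 mm
- line_mid (a point): middle of the white line (4 mm wide, 156 mm long) on the stage's top. x axis along the line towards the blue probe block, y along the stage (the rolling direction), z up. The blue block (70 mm wide, 50 mm tall) and its snout (24 mm diameter) stand at the line's end, from x = 76 to 145 mm
- stage: fixed flat plate, 170 mm along its x, 370 mm along its y, with a ribbed black rubber top (160 by 360 mm) 10 mm above the table. Origin at the centre of its underside, right below the middle of the line; same axes as the line
- stub: bystander: steel cylinder, 30 mm diameter, 45 mm tall, standing upright on the stage 75 to 115 mm from the line, on the side away from the bar. Origin at the centre of its underside.
- puck: bystander: steel disc sample, 40 mm diameter, 24 mm tall, lying flat on the table between the stage and the robot. Origin at the centre of its underside.
- jar: bystander: white plastic jar, 52 mm diameter, 60 mm tall, standing on the table between the stage and the robot. Origin at the centre of its underside.
- rack: fixed grey block, 100 by 80 mm, with three steel discs standing in it, 58 mm tall in all, at one side of the stage (the control box is at the other). Origin at the centre of its underside.
- start_top (a point): centre of the top of the round black start button (30 mm diameter), about 62 mm above the table, on a fixed grey box 90 by 90 by 40 mm at the left or the right of the stage. Pressed straight down; springs back.
- start (a joint): travel of the start button in m: 0 released, 0.006 fully down (about 4 N).
There are look-alikes about, which are no part of the job. Leave any pink look-alike of the part that bears start_top alone. There is more than one size of the bar; the one meant has the size given above.

How it is judged:
On the way, in this order (a step that is already met when the one before it is completed fails the run):
1. the bar has rolled about half a turn (angle between bar's own z axis and vertical above 2.3 rad), for 0.02 s.
2. the bar rests on the line, the fingers clear of it (y of bar in the frame of line_mid between -0.008 and 0.008 m and x of bar in the frame of line_mid between -0.03 and 0.03 m and angle between the x axis of bar and the x axis of line_mid, either way round below 0.14 rad and z of bar in the frame of line_mid below 0.026 m and linear speed of bar below 0.01 m/s and contact force between the fingers and bar below 0.05 N), for 0.3 s.
3. the start button is pressed fully down while the bar is on the line (value of joint start above 0.0048 m and y of bar in the frame of line_mid between -0.008 and 0.008 m and x of bar in the frame of line_mid between -0.03 and 0.03 m and angle between the x axis of bar and the x axis of line_mid, either way round below 0.14 rad and z of bar in the frame of line_mid below 0.026 m), for 0.05 s.
At the end, for the whole second after the job is handed in: The bar lies at rest on the stage, its axis within 8 mm of the line and within 0.14 rad (8 degrees) of its direction, its middle within 30 mm of the line's middle; the button has been pressed and has sprung back; the stub, puck and jar stand within 12 mm of where they were (all of step 2 and value of joint start below 0.001 m and not (distance of any of stub, puck, jar from where it was at the start of the episode above 0.012 m or angle between any of stub, puck, jar's own z axis and vertical above 0.3 rad)); the robot touches nothing.
It fails at once if the bar is lifted or carried (raised more than 8 mm off the stage) (z of bar in the frame of line_mid above 0.028 m).
It fails at once if the bar rolls off the stage (height (world z) of bar below 0.025 m).
It fails at once if the button is pressed while the bar is not on the line (value of joint start above 0.003 m and not (y of bar in the frame of line_mid between -0.008 and 0.008 m and x of bar in the frame of line_mid between -0.03 and 0.03 m and angle between the x axis of bar and the x axis of line_mid, either way round below 0.14 rad and z of bar in the frame of line_mid below 0.026 m)).
It fails at once if the stub, puck or jar is shifted by more than 12 mm or tipped (distance of any of stub, puck, jar from where it was at the start of the episode above 0.012 m or angle between any of stub, puck, jar's own z axis and vertical above 0.3 rad).
It also fails if it takes over 48 s, if anything falls off the work surface, if the arm or the gripper's body presses on something with over 40 N, if the wrist force passes 120 N, or if a joint passes its speed limit or range.

### The arm

A 6-joint arm with a two-finger parallel gripper is mounted at the origin on the work surface. World frame = base frame: x ahead of the robot, y to its left, z up, the work surface at z = 0. Lengths are in m, angles in rad, forces in N, time in s.
With the tool pointing down it reaches from about 0.35 to 0.975 m from the base axis. Payload 4.9 kg.
Tool frame: the origin (TCP) lies on the centre line of the jaws, within the pads' length; the fingertips stand ctrl.nose_length ahead of it and the grasp point (between the pads) lies 2 mm behind it (ctrl.nose_length is the distance from the TCP to the fingertips, in m); z points along the fingers, y is the direction in which the jaws open and shut (so a half turn about z gives the same grasp; the last joint's range is limited). The gripper opens to 85 mm and grips with 20 to 120 N. Pads are 22 mm wide; open, the fingers measure 114 mm over their backs; the gripper's body (76 mm by 85 mm) begins 54 mm behind the grasp point. The pads swing forward as they close: fully open they stand 13 mm farther back than shut.
Start: joints at [-1.232, 0.053, 1.613, -0, 1.476, -0.119], TCP at [0.276, -0.561, 0.248] pointing down, gripper open.
Joint ranges: [-3.01, 3.01], [-1.01, 2.22], [0.06, 2.58], [-1.02, 4.17], [0.09, 2.62], [-3.14, 3.14]. Speed limits (rad/s): [2.57, 2.57, 3.14, 3.14, 3.14, 3.14].

### API

Orientations are given as a rotation vector (axis times angle).
In Python, from station import sensors, get_image, order, ctrl gives the robot as it stands.
- The arm moves only by the tool move_arm, never from a script. Its argument "increments" is a list of rows, each a list of 5 numbers: the shift along the tool's x, y, z in cm, then the turn about the tool's z in degrees, then the finger opening in cm, from 0 to 8.54. In form: [[dx, dy, dz, twist, gripper], ...]. A call has 1 to 5 rows; each row is the pose to reach, as a shift and turn from the pose commanded when the call began, along the tool's axes at that moment; what a row does not reach only later rows make up. A row lasts 1/8 s, in which the tool goes at most 62.5 mm and 10.7 degrees, less where a joint would pass 70% of its speed; a pose out of reach is approached as far as the arm can. A call with a gripper value outside its range is refused whole. The fingers move at their own pace and stop on an object; "newtons" is the grip in N (left out, the last holds). Time passes only in rows, so rows that repeat a pose let the fingers close. It gives the time, the measured TCP pose, the force and the opening at its end, in the units of the state.
- sensors.get_obs(): the state, without advancing time (a new reading comes with each control period).
- get_image(name): name is "side" or "top" or "wrist"; returns a dict with "image" (384x512x3 uint8, red, green, blue), "K" (3x3 intrinsics, pixels), "R" (3x3) and "t" (3): a world point X has camera coordinates R X + t. Camera axes: x right, y down, z forward; pixel columns grow to the right and rows downward; lengths in m; the calibration is good to about 2 mm. A picture is of the moment at which its call begins. There is no depth.
- order.finish_job(): hands the job in, once; it reports no verdict.
The state is a dict: "t": time; "q": joint angles; "dq": joint speeds; "effort": joint torques, N m; "tool_pos": TCP position; "tool_rot": TCP orientation; "contact_force": force on the tool from outside, world axes, zero at the start; "wrist_torque": the same for the moment, N m; "opening": finger opening in m.
Only numpy, scipy, OpenCV 4.12 (cv2) and the standard library are available. Lean on these libraries where they do the work, as an engineer would, in place of code of your own. Each camera call takes 0.05 s, during which the arm holds its last target.

## Working session

There is one attempt and no reset: what is moved stays moved. The work goes in short steps, Python scripts to look and compute and a tool call to move; the robot and the scene stay as the last step left them, time stands still between calls to the robot, and variables do not carry over. Pictures are saved under pics/ and viewed, and the job is handed in when it is done.

Besides the shell and the picture viewer there is one more tool, called after ">>>" by a JSON object that holds its "method" and its "body". move_arm: Moves the arm, as the interface text tells. Its arguments: {"type":"object","properties":{"increments":{"type":"array"},"newtons":{"type":"number"}},"required":["increments"]}

```bash
ls; mkdir -p pics; python3 - <<'E'
from station import sensors,get_image,ctrl
import cv2,pickle
o=sensors.get_obs();print({k:o[k] for k in('t','tool_pos','tool_rot','opening','contact_force')},ctrl.nose_length)
for n in('side','top','wrist'):
    g=get_image(n);pickle.dump(g,open(f'pics/{n}0.pkl','wb'));cv2.imwrite(f'pics/{n}0.png',g['image'][:,:,::-1]);print(n,g['K'].round(1).tolist(),g['R'].round(3).tolist(),g['t'].round(3))
E
```

```text
pics
{'t': 0.0, 'tool_pos': array([ 0.27600818, -0.56009043,  0.24706471]), 'tool_rot': array([-3.05767006e+00, -7.12315284e-01,  3.67533988e-04]), 'opening': 0.08524267679475998, 'contact_force': array([-0.29717468, -0.38571668, -0.28557892])} 0.017
side [[347.2, 0.0, 248.4], [0.0, 347.2, 189.9], [0.0, 0.0, 1.0]] [[0.989, -0.146, 0.006], [-0.086, -0.612, -0.786], [0.118, 0.777, -0.618]] [-0.509  0.053  1.218]
top [[361.9, 0.0, 257.8], [0.0, 361.9, 194.4], [0.0, 0.0, 1.0]] [[0.024, -1.0, -0.004], [-0.99, -0.023, -0.137], [0.137, 0.007, -0.991]] [-0.089  0.517  0.943]
wrist [[331.9, 0.0, 254.6], [0.0, 331.9, 195.2], [0.0, 0.0, 1.0]] [[0.443, -0.897, -0.001], [-0.86, -0.425, 0.284], [-0.255, -0.124, -0.959]] [-0.624 -0.037  0.379]
```

View pics/top0.png

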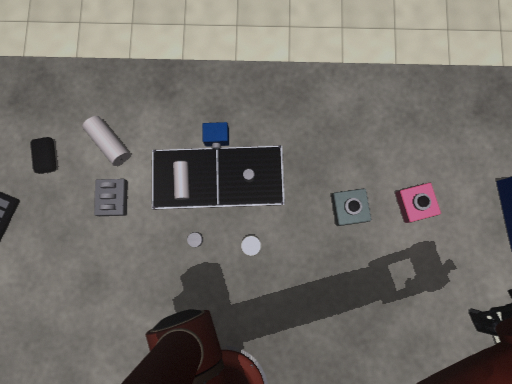

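View pics/side0.png

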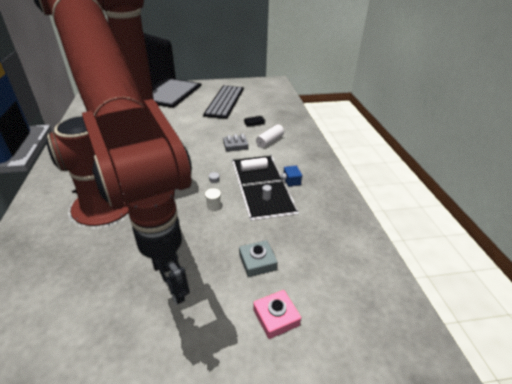

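View pics/wrist0.png

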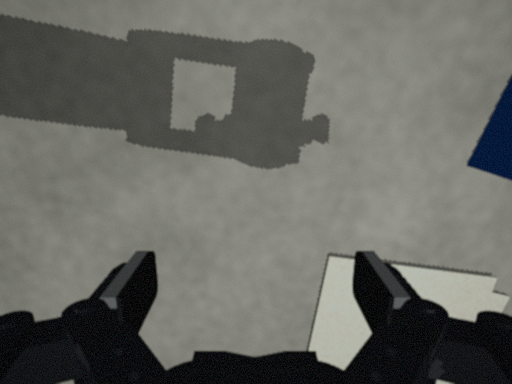

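The top view shows the stage at (153–283, 146–209), line at column 217, the bar at (181,180), stub (249,174), puck (195,240), jar (251,245), the grey box's button at (352,206) and the pink one at (422,202). The larger bar lies off the stage at (106,140).

```bash
cat > h.py <<'E'
import numpy as np,cv2,pickle
def ray(g,uv,z):
    R,t=np.array(g['R']),np.array(g['t']);d=R.T@np.linalg.solve(g['K'],[uv[0],uv[1],1]);c=-R.T@t
    return c+d*(z-c[2])/d[2]
def blobs(im,lo,hi,roi):
    x0,y0,x1,y1=roi
    m=cv2.inRange(im[y0:y1,x0:x1],np.array(lo),np.array(hi))
    n,l,s,c=cv2.connectedComponentsWithStats(m)
    return [(s[i].tolist(),(c[i]+[x0,y0]).round(2).tolist(),l==i) for i in range(1,n) if s[i][4]>12]
E
python3 - <<'E'
from h import *
g=pickle.load(open('pics/top0.pkl','rb'));im=g['image']
c=im[120:260,140:380];cv2.imwrite('pics/topc.png',cv2.resize(c[:,:,::-1],None,fx=3.3,fy=3.3,interpolation=cv2.INTER_CUBIC))
print(im[150:165:3,217],im[180,168:195].sum(1),im[180,212:222].sum(1))
print(im[170:180,249].tolist(), im[206,352],im[195,340])
E
```

```text
[[133 134 143]
 [132 132 139]
 [134 135 143]
 [114 113 121]
 [144 143 154]] [104 106 103 100 101 133 343 453 496 528 549 564 567 569 546 504 469 433
 379 303 167  86  85  94  91  87  92] [ 90  86  83  89 261 512 312  76  85  85]
[[145, 143, 152], [146, 144, 152], [148, 144, 151], [149, 147, 153], [150, 147, 155], [151, 149, 157], [152, 149, 159], [154, 151, 158], [152, 149, 157], [101, 100, 106]] [40 40 40] [102 115 117]
```

View pics/topc.png

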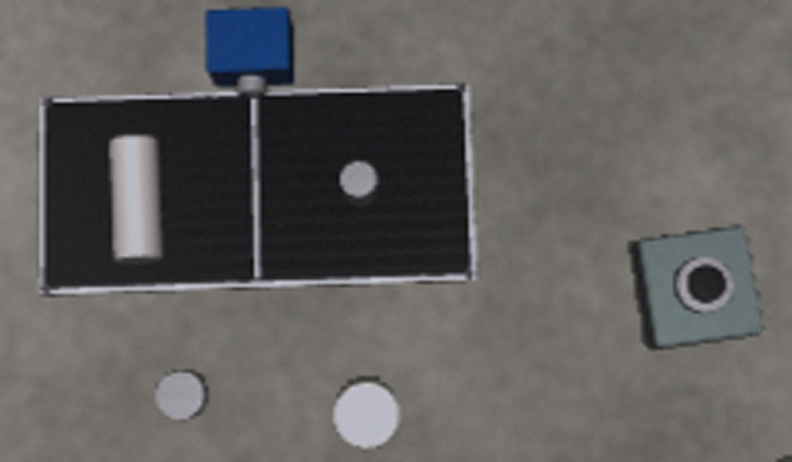

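```bash
cat >> h.py <<'E'
def line(g):
    im=g['image'].sum(2).astype(float);P=[]
    for r in range(152,203):
        w=np.clip(im[r,212:224]-150,0,None)
        if w.sum()>150:P.append(ray(g,((w*np.arange(212,224)).sum()/w.sum(),r),.01))
    P=np.array(P);vx,vy,x0,y0=cv2.fitLine(P[:,:2].astype(np.float32),cv2.DIST_HUBER,0,.001,.001).ravel()
    return P,np.array([x0,y0]),np.array([vx,vy])*np.sign(vx)
def bar(g,roi=(156,150,215,203),th=230,z=.03):
    x0,y0,x1,y1=roi;s=g['image'].sum(2)[y0:y1,x0:x1]
    m=(s>th).astype(np.uint8);n,l,st,c=cv2.connectedComponentsWithStats(m)
    i=1+np.argmax(st[1:,4]);cn=cv2.findContours((l==i).astype(np.uint8),0,2)[0][0]
    b=cv2.boxPoints(cv2.minAreaRect(cn))+[x0,y0]
    p=np.array([ray(g,q,z)[:2] for q in b]);return p,st[i]
E
python3 - <<'E'
from h import *
g=pickle.load(open('pics/top0.pkl','rb'))
P,o,v=line(g);print('line',len(P),o,v,np.degrees(np.arctan2(v[1],v[0])))
C=np.array([ray(g,q,.01) for q in((153,150),(282,146),(283.5,204.5),(153,208.5))]);print('stage',C.mean(0),C.round(3).tolist())
b,st=bar(g);print('bar',b.round(4).tolist(),b.mean(0),st)
e=sorted([b[1]-b[0],b[2]-b[1]],key=np.linalg.norm);print([np.linalg.norm(x) for x in e],np.degrees(np.arctan(e[1][1]/e[1][0])))
mid=C.mean(0)[:2]
mid=o+v*((mid-o)@v); print('mid',mid)
n=np.array([-v[1],v[0]]);d=b.mean(0)-mid;print('bar in line x,y',d@v,d@n)
for nm,uv,z in(('stub',(248.7,174.4),.055),('puck',(194.7,239.5),.024),('jar',(251,245.3),.06),('btn',(354.2,206),.062),('boxc',(352,206),.04),('snout',(216.5,145),.03)):
    q=ray(g,uv,z)[:2];print(nm,q,((q-mid)@v).round(4),((q-mid)@n).round(4))
m=cv2.inRange(g['image'][185:230,330:375],np.zeros(3),np.array([70,70,70]))
for a in blobs(g['image'],[0,0,0],[60,60,60],(335,192,368,222)):print(a[:2],ray(g,a[1],.062))
E
```

```text
line 51 [0.58763826 0.0400729 ] [0.99820185 0.05994189] 3.4364772
stage [0.56943266 0.03650549 0.01      ] [[0.643, 0.223, 0.01], [0.662, -0.141, 0.01], [0.496, -0.148, 0.01], [0.477, 0.212, 0.01]]
bar [[0.6072, 0.1608], [0.6097, 0.1217], [0.5071, 0.1123], [0.5046, 0.1509]] [0.55713116 0.13641177] [ 17  11  16  38 526]
[np.float64(0.03925267955285514), np.float64(0.10307207762911934)] 5.235913413966955
mid [0.56928462 0.03897077]
bar in line x,y -0.006290802120487244 0.09799428997427327
stub [ 0.56982676 -0.05102316] -0.0049 -0.0899
puck [0.39428445 0.0905447 ] -0.1716 0.062
jar [ 0.38253078 -0.06222145] -0.1925 -0.0898
btn [ 0.49073535 -0.32950701] -0.1005 -0.3631
boxc [ 0.49306297 -0.32935902] -0.0982 -0.3631
snout [0.65556446 0.04139401] 0.0863 -0.0028Traceback (most recent call last):
  File "<stdin>", line 12, in <module>
cv2.error: OpenCV(4.12.0) /io/opencv/modules/core/src/arithm.cpp:2092: error: (-215:Assertion failed) lb.type() == ub.type() in function 'inRange'
```

```bash
cat >> h.py <<'E'
from scipy.spatial.transform import Rotation as Ro
MID=np.array([.5693,.0390]);V=np.array([.9982,.0599]);N=np.array([-.0599,.9982]);YAW=3.43
def plan(xy,z,yawx=YAW+90):
    from station import sensors
    o=sensors.get_obs();R=Ro.from_rotvec(o['tool_rot']).as_matrix()
    d=R.T@(np.r_[xy,z]-o['tool_pos'])*100
    y=np.degrees(np.arctan2(R[1,0],R[0,0]));tw=-((yawx-y+180)%360-180)
    print('t',o['t'],'pos',o['tool_pos'].round(4),'tilt',R[:,2].round(3),'yaw',round(y,1),'shift cm',d.round(2),'twist',round(tw,1),'open',round(o['opening'],4),'F',np.round(o['contact_force'],1))
def L(x,y): return MID+V*x+N*y
def inline():
    from station import sensors
    o=sensors.get_obs();d=o['tool_pos'][:2]-MID;print('tool in line',(d@V).round(4),(d@N).round(4),o['tool_pos'][2].round(4))
E
python3 - <<'E'
from h import *
g=pickle.load(open('pics/top0.pkl','rb'))
for a in blobs(g['image'],[0,0,0],[60,60,60],(335,192,368,222)):print(a[:2],ray(g,a[1],.062))
plan(L(-.006,.150),.20)
E
```

```text
([14, 9, 11, 11, 92], [353.67, 205.58]) [ 0.49180816 -0.32813622  0.062     ]
([0, 14, 3, 16, 30], [335.6, 215.3]) [ 0.46521889 -0.28076766  0.062     ]
t 0.15 pos [ 0.2761 -0.5602  0.2473] tilt [-0.001  0.002 -1.   ] yaw 26.2 shift cm [ 58.04 -54.85   4.83] twist -67.2 open 0.0855 F [-0.5  0.2  0.3]
```

>>> {"method": "move_arm", "body": {"increments": [[58,-54.9,4.5,-67,5],[58,-54.9,4.5,-67,5],[58,-54.9,4.5,-67,5],[58,-54.9,4.5,-67,5],[58,-54.9,4.5,-67,5]]}}

```text
t: 0.78
tool_pos: [0.3849, -0.2661, 0.2304]
tool_rot: [2.402, 2.025, 0.0]
contact_force: [0.8, 0.5, 0.3]
opening: 0.0499
```

```bash
python3 - <<'E'
from h import *
plan(L(-.006,.150),.20)
E
```

```text
t 0.775 pos [ 0.3849 -0.2661  0.2304] tilt [ 0.  0. -1.] yaw 80.3 shift cm [47.65  9.02  3.05] twist -13.2 open 0.0499 F [0.8 0.5 0.3]
```

>>> {"method": "move_arm", "body": {"increments": [[47.6,9,3,-13,5],[47.6,9,3,-13,5],[47.6,9,3,-13,5],[47.6,9,3,-13,5],[47.6,9,3,-13,5]]}}

```text
t: 1.4
tool_pos: [0.4955, 0.0257, 0.2113]
tool_rot: [2.163, 2.278, 0.0]
contact_force: [-0.4, -0.4, 0.2]
opening: 0.0501
```

```bash
python3 - <<'E'
from h import *
plan(L(-.006,.150),.10)
E
```

```text
t 1.4 pos [0.4955 0.0257 0.2113] tilt [ 0.001 -0.    -1.   ] yaw 93.0 shift cm [15.95  6.71 11.13] twist -0.5 open 0.0501 F [-0.4 -0.4  0.2]
```

>>> {"method": "move_arm", "body": {"increments": [[16,6.7,4,-0.5,5],[16,6.7,4,-0.5,5],[16,6.7,4,-0.5,5],[16,6.7,11,-0.5,5],[16,6.7,11,-0.5,5]]}}

```text
t: 2.02
tool_pos: [0.5498, 0.1865, 0.0957]
tool_rot: [-2.148, -2.284, 0.015]
contact_force: [-1.0, -0.4, 0.2]
opening: 0.0497
```

```bash
python3 - <<'E'
from h import *
from station import get_image
plan(L(-.006,.150),.035);inline()
for n in('top','wrist'):
    g=get_image(n);im=g['image'][:,:,::-1]
    if n=='top':im=cv2.resize(im[110:260,90:330],None,fx=3.3,fy=3.3,interpolation=cv2.INTER_CUBIC)
    cv2.imwrite(f'pics/{n}1.png',im)
E
```

```text
t 2.025 pos [0.5498 0.1865 0.0957] tilt [-0.011 -0.002 -1.   ] yaw 93.5 shift cm [0.17 0.54 6.07] twist 0.1 open 0.0497 F [-1.  -0.4  0.2]
tool in line -0.0107 0.1484 0.0957
```

View pics/top1.png

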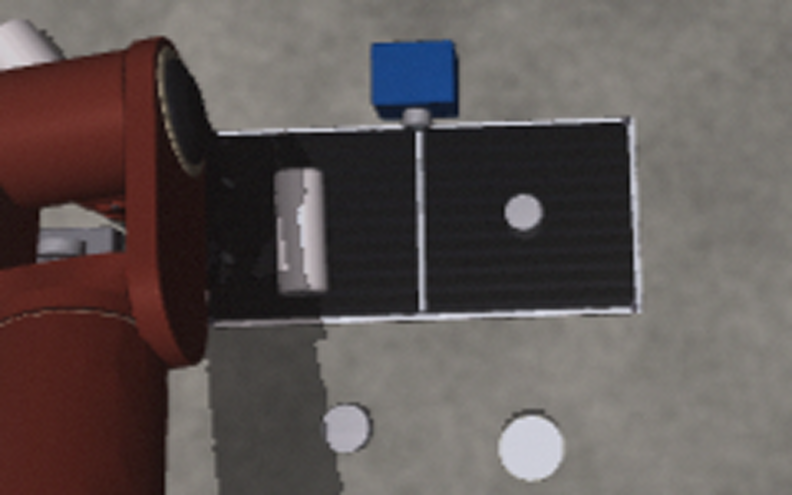

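View pics/wrist1.png

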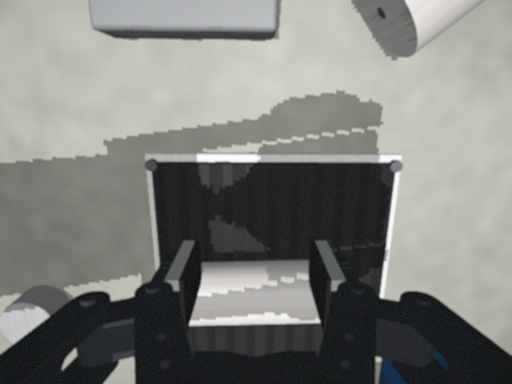

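>>> {"method": "move_arm", "body": {"increments": [[0.2,0.4,2,0,5],[0.2,0.4,3,0,5],[0.2,0.4,3,0,5]]}}

```text
t: 2.5
tool_pos: [0.5574, 0.1886, 0.0707]
tool_rot: [-2.154, -2.286, 0.002]
contact_force: [-0.1, 0.3, 0.0]
opening: 0.0497
```

```bash
python3 - <<'E'
from h import *
from station import get_image,sensors
plan(L(-.006,.150),.035);inline()
g=get_image('wrist');cv2.imwrite('pics/wrist2.png',g['image'][:,:,::-1])
def pr(X):
    c=g['R']@X+g['t'];p=g['K']@c;return (p[:2]/p[2]).round(1)
print('cam',-g['R'].T@g['t'])
o=sensors.get_obs();R=Ro.from_rotvec(o['tool_rot']).as_matrix();
for s in(-.025,.025):
  for zz in (0,.017): print(s,zz,pr(o['tool_pos']+R@[0,s,zz]), pr(o['tool_pos']+R@[.011,s,zz]))
for x in(-.055,.045):print('bar near edge',pr(np.r_[L(x,.118),.03]),pr(np.r_[L(x,.098),.05]))
E
```

```text
t 2.5 pos [0.5574 0.1886 0.0707] tilt [-0.001 -0.    -1.   ] yaw 93.4 shift cm [-0.01 -0.3   3.57] twist -0.0 open 0.0497 F [-0.1  0.3  0. ]
tool in line -0.0029 0.1501 0.0707
cam [0.55441559 0.26083479 0.19654568]
-0.025 0 [194.1 274.6] [192.7 250.9]
-0.025 0.017 [200.4 256.1] [199.4 234.6]
0.025 0 [312.2 274.8] [313.5 251.1]
0.025 0.017 [306.3 256.3] [307.4 234.8]
bar near edge [161.6 287.6] [154.4 341.6]
bar near edge [337. 288.] [343.2 342.1]
```

View pics/wrist2.png

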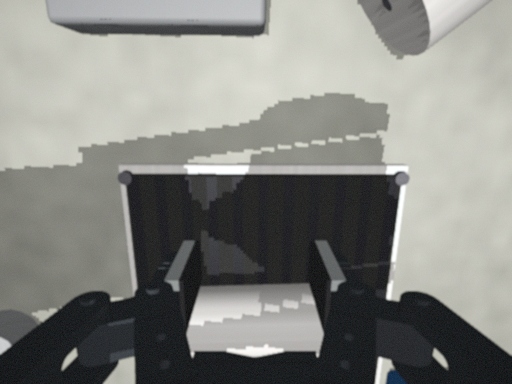

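The wrist view shows both fingertips (185,245) and (325,245) behind the bar, whose near edge is at row 285 as predicted. They are clear, so I go down.

>>> {"method": "move_arm", "body": {"increments": [[0,-0.3,2,0,5],[0,-0.3,3.6,0,5],[0,-0.3,3.7,0,5],[0,-0.3,3.7,0,5]]}}

```text
t: 3.05
tool_pos: [0.5547, 0.1889, 0.0341]
tool_rot: [-2.153, -2.287, 0.001]
contact_force: [0.8, 0.9, 0.7]
opening: 0.0499
```

```bash
python3 - <<'E'
from h import *
plan(L(-.006,.031),.034);inline()
E
```

```text
t 3.05 pos [0.5547 0.1889 0.0341] tilt [-0. -0. -1.] yaw 93.4 shift cm [-1.195e+01 -5.000e-02  1.000e-02] twist 0.0 open 0.0499 F [0.8 0.9 0.7]
tool in line -0.0056 0.1505 0.0341
```

>>> {"method": "move_arm", "body": {"increments": [[-0.8,0,0,0,5],[-1.5,0,0,0,5],[-2,0,0,0,5],[-2.4,0,0,0,5],[-2.8,0,0,0,5]]}}

```text
t: 3.68
tool_pos: [0.5566, 0.1606, 0.0345]
tool_rot: [2.154, 2.287, 0.0]
contact_force: [0.5, 1.7, 0.1]
opening: 0.0499
```

>>> {"method": "move_arm", "body": {"increments": [[-0.5,0,0,0,5],[-1.0,0,0,0,5],[-1.5,0,0,0,5],[-2.0,0,0,0,5],[-2.5,0,0,0,5]]}}

```text
t: 4.3
tool_pos: [0.558, 0.1356, 0.0344]
tool_rot: [-2.154, -2.287, 0.0]
contact_force: [-0.1, 0.3, 0.8]
opening: 0.05
```

```bash
python3 - <<'E'
from h import *
from station import get_image
inline()
g=get_image('top');pickle.dump(g,open('pics/top2.pkl','wb'))
cv2.imwrite('pics/top2.png',cv2.resize(g['image'][110:260,90:330,::-1],None,fx=3.3,fy=3.3,interpolation=cv2.INTER_CUBIC))
g=get_image('wrist');cv2.imwrite('pics/wrist3.png',g['image'][:,:,::-1])
E
```

```text
tool in line -0.0055 0.0971 0.0344
```

View pics/top2.png

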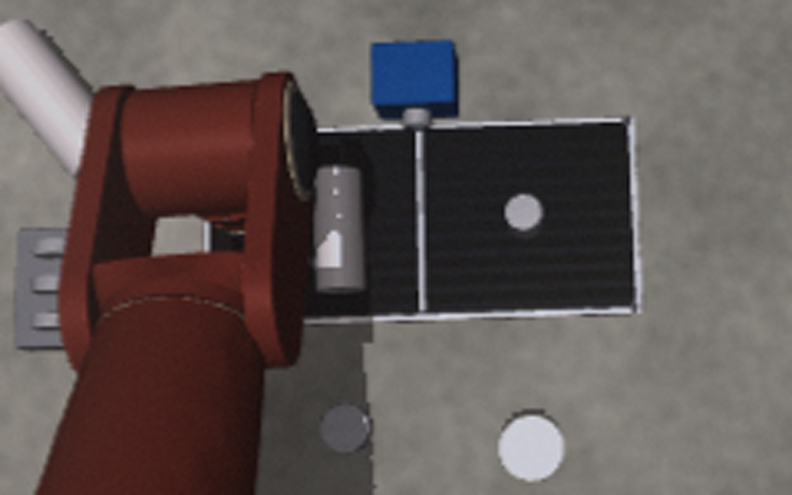

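View pics/wrist3.png

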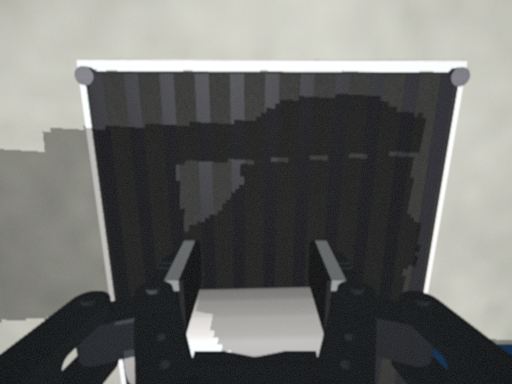

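The bar is rolling with the fingers: it now sits at crop columns 314–366, still nearly parallel to the line.

```bash
python3 - <<'E'
from h import *
g=pickle.load(open('pics/top2.pkl','rb'))
print(g['image'][170:190:6,180:206].sum(2))
for r in (165,172,180,190):
    pass
for c0,c1,r in((185.2,201,179),):
    for c in(c0,c1):
        q=ray(g,(c,r),.03)[:2]-MID;print(q@V,q@N)
E
```

```text
[[ 89 130 134  94  65 106 247 303 311 320 333 339 335 323 311 293 276 254
  222 136  71  65  52  73  83  94]
 [ 64  66  67  66  74 212 269 298 315 319 328 336 335 323 307 301 273 258
  230 155  85  67  86  91  91  96]
 [ 65  68  68  65  60 214 268 292 330 531 605 612 611 438 317 301 285 259
  235 195 105  85  89  94 101 100]
 [ 67  66  63  97 100 224 410 510 551 567 600 611 613 442 316 308 285 266
  243 213 124  93 101  94  91  98]]
-0.006342155191990693 0.08487983744641685
-0.00794005515392777 0.04161407726667941
```

>>> {"method": "move_arm", "body": {"increments": [[-0.5,0,0,0,5],[-1.0,0,0,0,5],[-1.5,0,0,0,5],[-2.0,0,0,0,5],[-2.5,0,0,0,5]]}}

```text
t: 5.03
tool_pos: [0.5595, 0.1106, 0.0344]
tool_rot: [-2.154, -2.287, -0.0]
contact_force: [0.7, -0.4, 0.7]
opening: 0.0503
```

>>> {"method": "move_arm", "body": {"increments": [[-0.5,0,0,0,5],[-1.0,0,0,0,5],[-1.5,0,0,0,5],[-2.0,0,0,0,5],[-2.3,0,0,0,5]]}}

```text
t: 5.65
tool_pos: [0.5609, 0.0877, 0.0344]
tool_rot: [2.154, 2.287, -0.0]
contact_force: [-0.5, 0.1, 0.5]
opening: 0.05
```

```bash
cat > look.py <<'E'
from h import *
from station import get_image
import sys
inline()
g=get_image('top');pickle.dump(g,open(f'pics/top{sys.argv[1]}.pkl','wb'))
cv2.imwrite(f'pics/top{sys.argv[1]}.png',cv2.resize(g['image'][110:260,90:330,::-1],None,fx=3.3,fy=3.3,interpolation=cv2.INTER_CUBIC))
for r in range(164,196,4):
    s=g['image'][r].sum(1).astype(int);print(r,s[195:232])
E
python3 look.py 3
```

```text
tool in line -0.0055 0.0491 0.0344
164 [151 148 154  98  68  62 118 230 152  81  67  63  69 110 291 323 318 311
 286 275 241 216 246 144  56  78  85  82  91  85  80  84  85  88  88  85
  87]
168 [151 149 146  91  73  70  62 152 170 114  75 111 275 333 344 330 315 304
 296 270 255 212 251 142  64  65  72  75  88  80  87  81  79  88  81  87
  84]
172 [144 147 102  65  61  66  65  64  68  90  94 260 311 327 346 329 315 303
 301 273 255 224 208 120  62  60  79  90  89  84  94  89  82  85  93  88
  84]
176 [152 142  96  65  62  71  64  68  61  70 191 282 308 327 346 334 315 308
 296 277 254 227 241 133  84  94  90  92  89  95  98  94 100 103  89  97
  99]
180 [148 105  69  57  62  66  69  68  65  59 245 300 337 543 441 342 314 309
 296 283 264 321 291 162  90  87  88  87  87  89  89  93  96  97  86  93
  91]
184 [148  91  53  61  72  66  67  63  71 208 455 537 569 589 441 338 326 309
 310 289 264 336 291 150  86  84  84  85  94  88  90  89  90  85  88  84
  81]
188 [112  75  71  61  63  61  63  70  60 366 486 533 563 588 439 337 324 311
 303 290 411 403 302 156  91  99  93  91  89  88  84  87  87  84  82  87
  83]
192 [102  74  64  57  67  71  62  65 110 222 275 292 308 317 337 343 333 314
 308 296 418 416 325 184 112 104 105 100  98 101 102 102 104  99 100 107
  98]
```

View pics/top3.png

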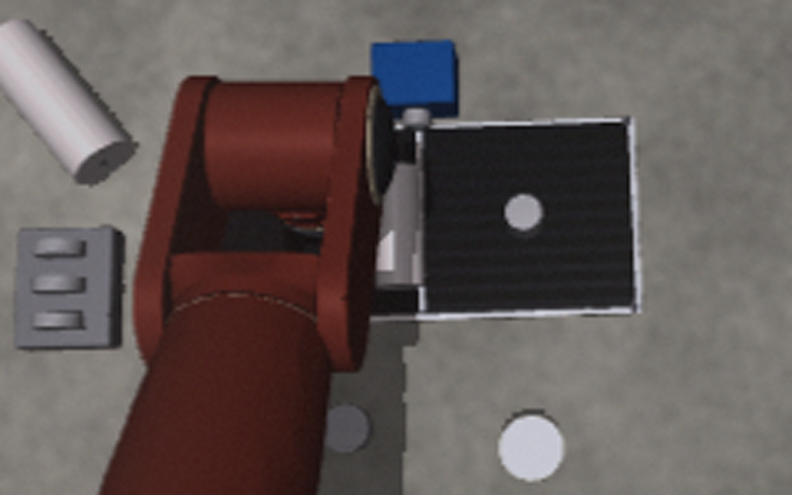

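The leading edge of the bar is just at the line (crop column 422), so its axis is about 18 mm short and the finger-to-axis offset is 31 mm.

>>> {"method": "move_arm", "body": {"increments": [[-0.4,0,0,0,5],[-0.8,0,0,0,5],[-1.2,0,0,0,5],[-1.5,0,0,0,5],[-1.7,0,0,0,5]]}}

```text
t: 6.32
tool_pos: [0.5619, 0.0709, 0.0344]
tool_rot: [-2.154, -2.287, -0.0]
contact_force: [-0.5, 1.1, 0.1]
opening: 0.0498
```

>>> {"method": "move_arm", "body": {"increments": [[0.5,0,0,0,5],[1.5,0,0,0,5],[3,0,0,0,5],[6,0,0,0,5],[10,0,0,0,5]]}}

```text
t: 6.95
tool_pos: [0.5557, 0.1724, 0.0345]
tool_rot: [2.154, 2.287, 0.0]
contact_force: [-0.2, 0.5, -0.0]
opening: 0.0499
```

```bash
python3 look.py 4|head -1
python3 - <<'E'
from h import *
g=pickle.load(open('pics/top4.pkl','rb'))
s=g['image'].sum(2).astype(int)
M=[];
for r in range(158,197,2):
    row=s[r,200:232];i=np.where(row>180)[0]
    if len(i)<8:print(r,row);continue
    a,b=i[0],i[-1]
    # subpixel at 180
    l=a-(row[a]-180)/(row[a]-row[a-1]);h=b+(row[b]-180)/(row[b]-row[b+1])
    A=ray(g,(200+l,r),.03)[:2]-MID;B=ray(g,(200+h,r),.03)[:2]-MID
    print(r,(A@V).round(4),(A@N).round(4),(B@N).round(4),((A+B)/2@N).round(4))
E
```

```text
tool in line -0.0056 0.134 0.0345
158 [ 93  96  98  94  92  94  93  94  89  90 113 124 131 151 165 194 437 394
 220 150 122 105  90  95 100  88  97  97  94  97  97  91]
160 0.0446 0.0215 -0.0186 0.0015
162 0.039 0.0225 -0.0195 0.0015
164 0.0333 0.0215 -0.0195 0.001
166 0.0277 0.0216 -0.0193 0.0011
168 0.022 0.0215 -0.0193 0.0011
170 0.0164 0.0214 -0.0193 0.0011
172 0.0108 0.0213 -0.0197 0.0008
174 0.0052 0.0214 -0.0197 0.0009
176 -0.0003 0.0213 -0.0196 0.0009
178 -0.0059 0.0213 -0.0196 0.0009
180 -0.0115 0.0214 -0.0197 0.0008
182 -0.017 0.0216 -0.0201 0.0008
184 -0.0226 0.0217 -0.02 0.0008
186 -0.0281 0.0211 -0.0208 0.0002
188 -0.0336 0.0211 -0.0208 0.0002
190 -0.0392 0.0212 -0.0206 0.0003
192 -0.0447 0.0211 -0.0204 0.0004
194 -0.0502 0.0201 -0.0204 -0.0002
196 -0.0557 0.0196 -0.0173 0.0012
```

View pics/top4.png

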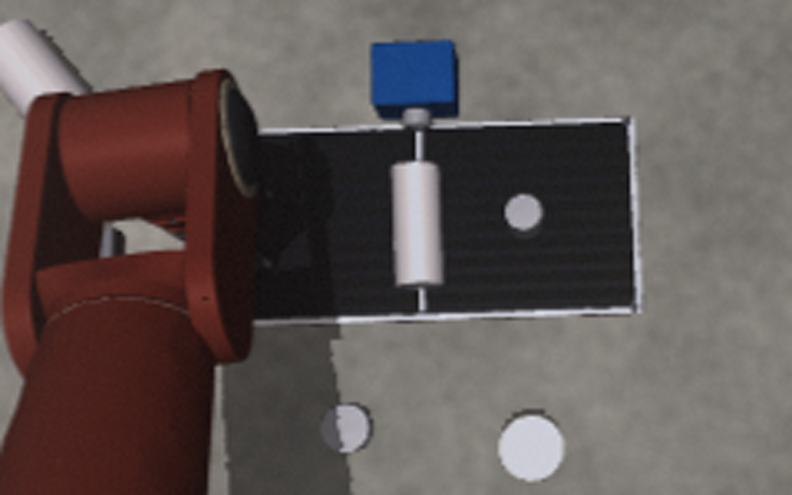

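The top view shows the bar lying across the line (crop columns 392–442, rows 162–287): y ≈ +1 mm, x ≈ −5 mm, under 1.5° off. Now up, and over to the button.

>>> {"method": "move_arm", "body": {"increments": [[10,0,-5,0,3],[10,0,-10,0,0],[10,0,-15,0,0],[10,0,-15,0,0]]}}

```text
t: 7.5
tool_pos: [0.5525, 0.2738, 0.1916]
tool_rot: [2.147, 2.286, 0.016]
contact_force: [0.4, 0.6, 0.2]
opening: 0.0001
```

```bash
python3 - <<'E'
from h import *
g=pickle.load(open('pics/side0.pkl','rb'))
for a in blobs(g['image'],[0,0,0],[60,60,60],(235,235,280,265)):print(a[:2],ray(g,a[1],.062))
t=pickle.load(open('pics/top0.pkl','rb'))
X=[];
P=[np.array(q['K'])@np.c_[q['R'],q['t']] for q in(g,t)]
b=[a for a in blobs(g['image'],[0,0,0],[60,60,60],(245,238,275,262))]
if b:
    b=max(b,key=lambda a:a[0][4]);x=cv2.triangulatePoints(P[0],P[1],np.array(b[1]),np.array([353.67,205.58])).ravel();print(b[:2],x[:3]/x[3])
cv2.imwrite('pics/sidec.png',cv2.resize(g['image'][225:285,225:290,::-1],None,fx=8,fy=8,interpolation=cv2.INTER_CUBIC))
plan([.4918,-.328],.17,93.4)
E
```

```text
([19, 11, 8, 7, 48], [257.5, 249.21]) [ 0.49029903 -0.33458023  0.062     ]
([9, 8, 8, 7, 48], [257.5, 249.21]) [ 0.49188321 -0.32954408  0.05638137]
t 7.5 pos [0.5525 0.2738 0.1916] tilt [ 0.011  0.004 -1.   ] yaw 93.6 shift cm [-59.69  -9.85   1.84] twist 0.2 open 0.0001 F [0.4 0.6 0.2]
```

View pics/sidec.png

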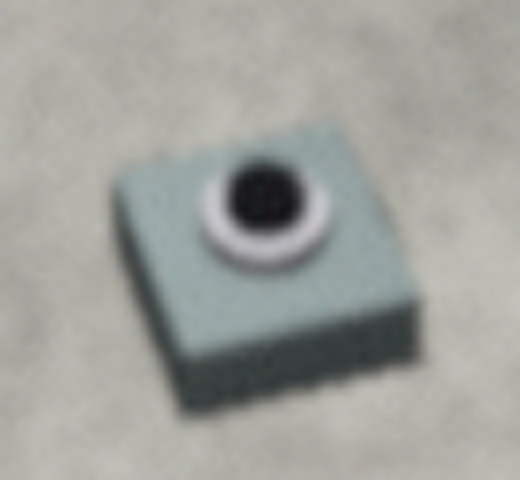

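>>> {"method": "move_arm", "body": {"increments": [[-59.7,-9.8,0,0,0],[-59.7,-9.8,0,0,0],[-59.7,-9.8,0,0,0],[-59.7,-9.8,0,0,0],[-59.7,-9.8,0,0,0]]}}

```text
t: 8.12
tool_pos: [0.517, -0.0414, 0.1835]
tool_rot: [-2.152, -2.287, 0.001]
contact_force: [-0.2, 0.1, 0.2]
opening: -0.0002
```

```bash
python3 - <<'E'
from h import *
plan([.4914,-.3287],.15,93.4)
E
```

```text
t 8.125 pos [ 0.517  -0.0414  0.1835] tilt [-0.001  0.    -1.   ] yaw 93.5 shift cm [-28.52  -4.29   3.35] twist 0.1 open -0.0002 F [-0.2  0.1  0.2]
```

>>> {"method": "move_arm", "body": {"increments": [[-28.5,-4.3,1,0,0],[-28.5,-4.3,1,0,0],[-28.5,-4.3,3,0,0],[-28.5,-4.3,4,0,0],[-28.5,-4.3,5,0,0]]}}

```text
t: 8.75
tool_pos: [0.4917, -0.3294, 0.1336]
tool_rot: [2.155, 2.285, 0.0]
contact_force: [0.3, 0.7, 0.7]
opening: -0.0
```

>>> {"method": "move_arm", "body": {"increments": [[0,0,0,0,0],[0,0,0,0,0]]}}

```text
t: 9.0
tool_pos: [0.492, -0.3262, 0.1337]
tool_rot: [-2.152, -2.286, -0.001]
contact_force: [-0.1, 1.2, 1.0]
opening: 0.0
```

```bash
python3 - <<'E'
from h import *
from station import get_image
plan([.4914,-.3287],.09,93.4)
for n in('wrist','side','top'):
    g=get_image(n);im=g['image'][:,:,::-1]
    if n=='side':im=cv2.resize(im[150:300,180:340],None,fx=4,fy=4,interpolation=cv2.INTER_CUBIC)
    cv2.imwrite(f'pics/{n}5.png',im);pickle.dump(g,open(f'pics/{n}5.pkl','wb'))
E
```

```text
t 9.0 pos [ 0.492  -0.3262  0.1337] tilt [-0.001  0.001 -1.   ] yaw 93.5 shift cm [-0.25 -0.07  4.37] twist 0.1 open 0.0 F [-0.1  1.2  1. ]
```

View pics/wrist5.png

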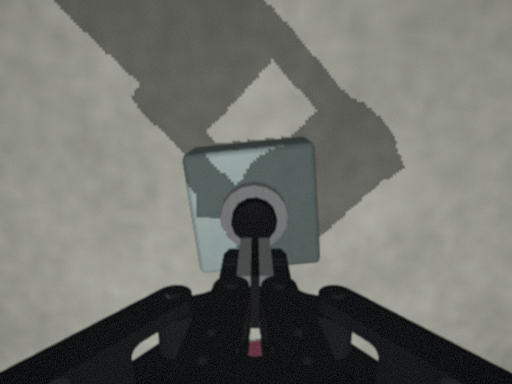

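View pics/side5.png

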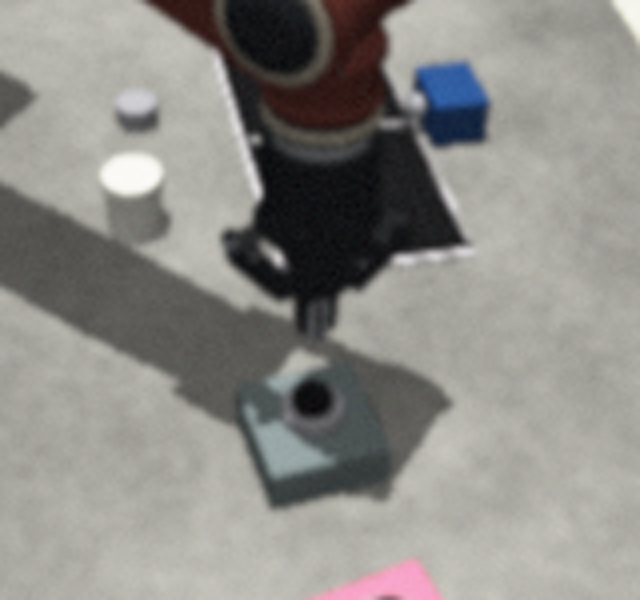

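The wrist view has the button at (255,218) below the closed tips. I'll cast that ray and recheck the bar in the top view.

```bash
python3 - <<'E'
from h import *
g=pickle.load(open('pics/wrist5.pkl','rb'))
print(ray(g,(255,218),.062))
g=pickle.load(open('pics/top5.pkl','rb'))
b,st=bar(g,(200,155,235,200),320);print(st,(b.mean(0)-MID)@V,(b.mean(0)-MID)@N)
cv2.imwrite('pics/top5c.png',cv2.resize(g['image'][110:260,140:380,::-1],None,fx=3.3,fy=3.3))
E
```

```text
[ 0.49325659 -0.3272988   0.062     ]
[  9   0  15  41 520] 0.0021092499702485587 0.00032065653618114023
```

View pics/top5c.png

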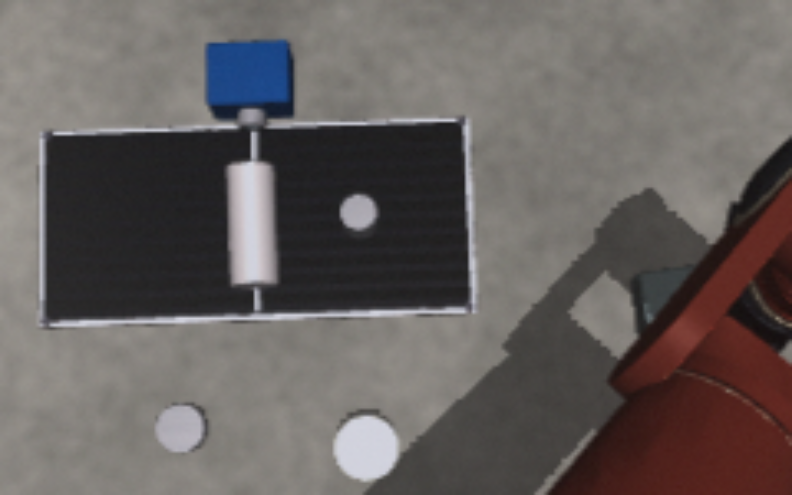

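The bar is unmoved on the line and the stub, puck and jar are in place. I press in small steps.

>>> {"method": "move_arm", "body": {"increments": [[-0.2,0,2.5,0,0],[-0.2,0,4.5,0,0],[-0.2,0,5.2,0,0],[-0.2,0,5.5,0,0],[-0.2,0,5.7,0,0]]}}

```text
t: 9.78
tool_pos: [0.4926, -0.3294, 0.0781]
tool_rot: [2.153, 2.287, 0.0]
contact_force: [-1.4, 1.3, 1.4]
opening: -0.0
```

>>> {"method": "move_arm", "body": {"increments": [[0,0,0.1,0,0],[0,0,0.2,0,0],[0,0,0.3,0,0],[0,0,0.4,0,0]]}}

```text
t: 10.28
tool_pos: [0.4926, -0.3294, 0.0739]
tool_rot: [2.153, 2.286, 0.0]
contact_force: [-0.5, 1.5, 3.1]
opening: -0.0002
```

Spring force is building (3.1 N) but it is not yet at the stop. I go a little further.

>>> {"method": "move_arm", "body": {"increments": [[0,0,0.1,0,0],[0,0,0.2,0,0],[0,0,0.2,0,0]]}}

```text
t: 10.65
tool_pos: [0.4927, -0.3294, 0.0729]
tool_rot: [2.153, 2.287, 0.0]
contact_force: [-2.3, 3.4, 10.0]
opening: -0.0002
```

At the stop: 10 N, and the tool moved only 1 mm of the 2 mm commanded. I release and move clear.

>>> {"method": "move_arm", "body": {"increments": [[0,0,0,0,0],[0,0,-2,0,0],[0,0,-7,0,0],[0,0,-12,0,0],[0,0,-12,0,0]]}}

```text
t: 11.28
tool_pos: [0.4945, -0.3315, 0.1981]
tool_rot: [2.146, 2.279, -0.0]
contact_force: [0.9, -0.9, -0.9]
opening: -0.0001
```

```bash
python3 - <<'E'
from h import *
from station import get_image
plan([.4914,-.3287],.09,93.4)
for n in('wrist','top'):
    g=get_image(n);im=g['image'][:,:,::-1]
    if n=='top':
        b,st=bar(g,(200,155,235,200),320);print(st,(b.mean(0)-MID)@V,(b.mean(0)-MID)@N)
        im=cv2.resize(im[110:260,140:380],None,fx=3.3,fy=3.3)
    cv2.imwrite(f'pics/{n}6.png',im)
E
```

```text
t 11.275 pos [ 0.4945 -0.3315  0.1981] tilt [ 0.008 -0.008 -1.   ] yaw 93.4 shift cm [ 0.39 -0.38 10.81] twist 0.0 open -0.0001 F [ 0.9 -0.9 -0.9]
[  9   0  15  41 520] 0.0021092499702485587 0.00032065653618114023
```

View pics/top6.png

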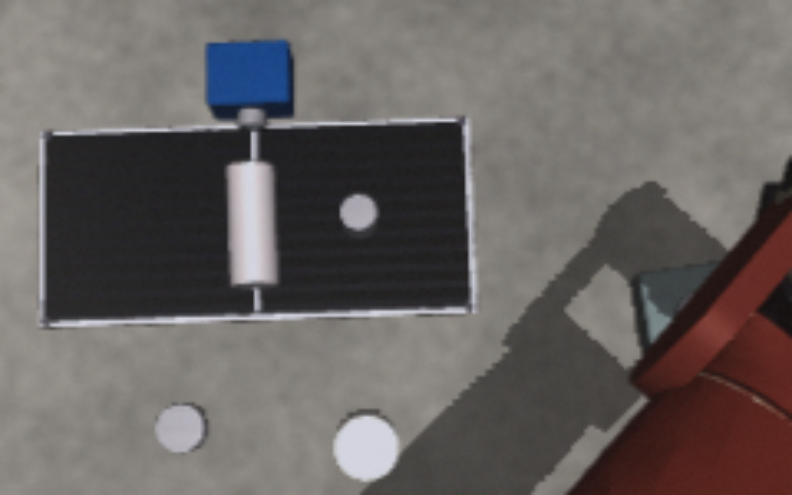

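View pics/wrist6.png

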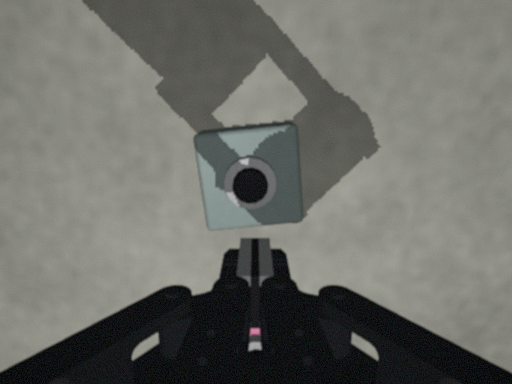

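The bar still lies on the line, the button is clear at (250,183) in the wrist view, and the bystanders are unmoved. Handing in.

```bash
python3 -c "
from station import order
print(order.finish_job())"
```

```text
the job is handed in; nothing more can be done
None
```

I pushed the bar with both fingertips about 98 mm along the stage to the white line, backed the fingers off, then pressed the grey box's start button and released it. I handed the job in at about 11.4 s.

- **Bar:** in the last top view its axis is about 1 mm from the line and roughly 1° from parallel. Its middle is within about 6 mm of the line's middle: the two estimates gave −5 mm and +2 mm. Its position measured the same before and after the press.
- **Button:** the tool came up against the stop at about 10 N and then retracted to well above the box. I judged the press from force and travel only, because the joint value cannot be read.
- **Other objects:** the stub, puck and jar look unmoved in the top views.
- **Not checked:** I had no direct way to see the bar's roll angle. I infer that it rolled rather than slid because it was pushed at about axis height, slowly, with very little push force. I also judged the button's spring-back only by eye, from the last wrist view.

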